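# Find the rocking tin lid and press it home

## Task

One of the four tins on the tray has a lid that is not fully home: it looks just like the others, but it rocks when its edge is pressed. Press gently down on the lids near their edges with the fingertips until you find the one that rocks, then press that lid in its middle until it sits fully home, and let go. Only press: do not pinch, lift or shift the lids, and leave everything else where it is.

Things in the scene. Friction and masses are not known exactly. Their poses are not given: they have to be found in the camera images.
- tray: fixed wooden tray, 240 (x) x 310 (y) mm, lip 26 mm high; origin at the centre of its underside, on the table. Four tins 88 mm across stand on it in a 2 x 2 block, 112 mm from centre to centre, the block's centre at y = +34 mm in the tray's frame; the strip at its -y end holds the spool and the chocolate.
- lid_1: one of 4 identical white lids, 100 mm across, 15 mm high, laid loosely on a fixed green tin; origin at the centre of its flat top, z up. Tops are level, 70 to 77 mm over the table, at heights that do not tell which is loose. A sound lid rests on its tin's rim and does not give. The loose one, pressed with 1 to 10 N at 36 mm from its centre, tips 0.2 rad (the edge drops 9 mm), and levels when let go.
- lid_2: one of 4 identical white lids, 100 mm across, 15 mm high, laid loosely on a fixed green tin; origin at the centre of its flat top, z up. Tops are level, 70 to 77 mm over the table, at heights that do not tell which is loose. A sound lid rests on its tin's rim and does not give. The loose one, pressed with 1 to 10 N at 36 mm from its centre, tips 0.2 rad (the edge drops 9 mm), and levels when let go.
- lid_3: one of 4 identical white lids, 100 mm across, 15 mm high, laid loosely on a fixed green tin; origin at the centre of its flat top, z up. Tops are level, 70 to 77 mm over the table, at heights that do not tell which is loose. A sound lid rests on its tin's rim and does not give. The loose one, pressed with 1 to 10 N at 36 mm from its centre, tips 0.2 rad (the edge drops 9 mm), and levels when let go.
- lid_4: one of 4 identical white lids, 100 mm across, 15 mm high, laid loosely on a fixed green tin; origin at the centre of its flat top, z up. Tops are level, 70 to 77 mm over the table, at heights that do not tell which is loose. A sound lid rests on its tin's rim and does not give. The loose one, pressed with 1 to 10 N at 36 mm from its centre, tips 0.2 rad (the edge drops 9 mm), and levels when let go.
- rest_1 (a joint): how far the inner rest (8 mm radius, in the middle of the tin) under lid_1 has gone down, m: 0 at the start in all tins. Under the loose lid, which it holds 7 mm too high, it slides at about 12 N when the lid is pressed in the middle, reads 0.007 when the lid is home on the rim, and stays. Edge presses hardly load it. Under a sound lid it never moves.
- rest_2 (a joint): how far the inner rest (8 mm radius, in the middle of the tin) under lid_2 has gone down, m: 0 at the start in all tins. Under the loose lid, which it holds 7 mm too high, it slides at about 12 N when the lid is pressed in the middle, reads 0.007 when the lid is home on the rim, and stays. Edge presses hardly load it. Under a sound lid it never moves.
- rest_3 (a joint): how far the inner rest (8 mm radius, in the middle of the tin) under lid_3 has gone down, m: 0 at the start in all tins. Under the loose lid, which it holds 7 mm too high, it slides at about 12 N when the lid is pressed in the middle, reads 0.007 when the lid is home on the rim, and stays. Edge presses hardly load it. Under a sound lid it never moves.
- rest_4 (a joint): how far the inner rest (8 mm radius, in the middle of the tin) under lid_4 has gone down, m: 0 at the start in all tins. Under the loose lid, which it holds 7 mm too high, it slides at about 12 N when the lid is pressed in the middle, reads 0.007 when the lid is home on the rim, and stays. Edge presses hardly load it. Under a sound lid it never moves.
- spool: loose red ribbon spool, 53 mm across, 22 mm high, on the tray; origin under its centre. Leave alone.
- chunk: loose piece of dark chocolate, 41 x 46 x 16 mm, on the tray; origin under its centre. Leave alone.
- sweet_pack: loose yellow pack of sweets, 46 x 96 x 22 mm, on the table to the right; origin under its centre. Leave alone.
- sweet_3: loose blue wrapped sweet, 58 x 46 x 18 mm, on the table to the left; origin under its centre. Leave alone.
There are look-alikes about, which are no part of the job. Leave any turquoise look-alike of the lid_1 alone.

How it is judged (in metres and radians):
On the way, in this order (a step that is already met when the one before it is completed fails the run):
1. the loose lid is found: pressed near its edge, a lid rocks by more than 0.08 rad (angle between any of lid_1, lid_2, lid_3, lid_4's own z axis and vertical above 0.08 rad), for 0.1 s.
2. the lid is pressed home: its rest has gone down more than 5.5 mm and it lies level (value of joint any of rest_1, rest_2, rest_3, rest_4 above 0.0055 m and angle between each of lid_1, lid_2, lid_3, lid_4's own z axis and vertical below 0.03 rad), for 0.2 s.
At the end, for the whole second after the job is handed in: The loose lid has gone down more than 5.5 mm of its 7 mm, all four lids lie level (within 0.03 rad), at rest, on their own tins (within 12 mm of where they were), and the spool, chocolate, pack and sweet are within 20 mm of where they were (all of step 2 and distance of each of lid_1, lid_2, lid_3, lid_4 from where it was at the start of the episode below 0.012 m and linear speed of each of lid_1, lid_2, lid_3, lid_4 below 0.02 m/s and distance of each of spool, chunk, sweet_pack, sweet_3 from where it was at the start of the episode below 0.02 m); the robot touches nothing.
It fails at once if a lid is lifted, carried or shifted by more than 12 mm (distance of any of lid_1, lid_2, lid_3, lid_4 from where it was at the start of the episode above 0.012 m).
It fails at once if the spool, chocolate, sweet pack or sweet is lifted or moved by more than 20 mm (distance of any of spool, chunk, sweet_pack, sweet_3 from where it was at the start of the episode above 0.02 m).
It also fails if it takes over 48 s, if anything falls off the work surface, if the arm or the gripper's body presses on something with over 40 N, if the wrist force passes 120 N, or if a joint passes its speed limit or range.

## Robot

A 7-joint arm with a two-finger parallel gripper is mounted at the origin on a cart in front of the work surface, level with it; the furniture and walls round the work are solid. World frame = base frame: x ahead of the robot, y to its left, z up, the work surface at z = 0. Lengths are in mm, angles in degrees, forces in N, time in s.
With the tool pointing down it reaches from about 425 to 1025 mm from the base axis. Payload 9.4 kg.
Tool frame: the origin (TCP) lies midway between the tips of the shut fingers; the grasp point (between the pads) lies 19 mm behind it; z points along the fingers, y is the line along which they close (so a half turn about z gives the same grasp; the last joint's range is limited). The gripper opens to 85 mm and grips with 20 to 120 N. Pads are 22 mm wide; open, the fingers measure 114 mm over their backs; the gripper's body (76 mm by 85 mm) begins 54 mm behind the grasp point. The pads swing forward as they close: fully open they stand 13 mm farther back than shut.
Start: joints at [68.944, 34.337, -0.143, 91.639, 0.103, 54.024, -4.572], TCP at [207.862, -694.563, 231.275] pointing down, gripper open.
Joint ranges: [-147.43, 147.43], [-19.82, 112.94], [-74.19, 73.91], [6.32, 146.72], [-59.91, 239.91], [6.04, 106.73], [-150.56, 150.56]. Speed limits (degrees/s): [127.2, 127.2, 172.46, 172.46, 180, 180, 180].

## Interface

Orientations are given as [roll, pitch, yaw] about the fixed x, y, z axes, in that order (R = Rz(yaw) Ry(pitch) Rx(roll)).
In Python, from station import manip gives the robot as it stands.
- The arm moves only by the tool apply_moves, never from a script. Its argument "increments" is a list of rows, each an object with "delta_rot": the turn, a rotation vector about the world's x, y, z in rad, a list of three; "offset": the shift along the world's x, y, z in mm, a list of three; "jaw": the opening, from -1 (shut) to 1 (fully open), so that 0 is half open. In form: [{"delta_rot": [rx, ry, rz], "offset": [dx, dy, dz], "jaw": jaw}, ...]. A call has 1 to 5 rows; each row is the pose to reach, as a shift and turn from the pose commanded when the call began; what a row does not reach only later rows make up. A row lasts 1/8 s, in which the tool goes at most 62.5 mm and 10.7 degrees, less where a joint would pass 70% of its speed; a pose out of reach is approached as far as the arm can. A call with a gripper value outside its range is refused whole. The fingers move at their own pace and stop on an object; "grip_force" is the grip in N (left out, the last holds). Time passes only in rows, so rows that repeat a pose let the fingers close. It gives the time, the measured TCP pose, the force, the opening and the grip force at its end, in the units of the state.
- manip.sense(): the state, without advancing time (a new reading comes with each control period).
- manip.grab_frame(name): name is "scene" or "top" or "wrist"; returns a dict with "pixels" (400x640x3 uint8, red, green, blue), "fx", "fy", "cx", "cy" (pixels), "world_from_camera" (4x4, takes a point from camera to world coordinates). Camera axes: x right, y down, z forward; pixel columns grow to the right and rows downward; lengths in mm; the calibration is good to about 2 mm. A picture is of the moment at which its call begins. There is no depth.
- manip.finish_job(): hands the job in; it is judged then, once.
The state is a dict: "time_s": time; "q": joint angles; "dq": joint speeds; "tau": joint torques, N m; "tool_pos": TCP position; "ee_rot": TCP orientation; "contact_force": force on the tool from outside, world axes, zero at the start; "wrist_torque": the same for the moment, N m; "opening": opening from 0.0 (shut) to 1.0 (fully open); "finger_force": force on a finger pad.
Only numpy, scipy, OpenCV 4.12 (cv2) and the standard library are available. Lean on these libraries where they do the work, as an engineer would, in place of code of your own. Each camera call takes 0.05 s, during which the arm holds its last target. There are 200 camera calls.

## Working session

There is one attempt and no reset: what is moved stays moved. The work goes in short steps, Python scripts to look and compute and a tool call to move; the robot and the scene stay as the last step left them, time stands still between calls to the robot, and variables do not carry over. Pictures are saved under pics/ and viewed, at most 10 in all, crops included, and the job is handed in when it is done.

Besides the shell and the picture viewer there is one more tool, called as a command line: name --argument value ..., lists and objects as JSON in quotes. apply_moves: Moves the arm, as the interface text tells. Its arguments: {"type":"object","properties":{"increments":{"type":"array"},"grip_force":{"type":"number"}},"required":["increments"]}

```bash
mkdir -p pics; python3 - <<'E'
from station import manip
import cv2,numpy as np
s=manip.sense(); print(s['time_s'],s['tool_pos'],s['ee_rot'],s['contact_force'],s['opening'])
for n in ("top","scene"):
    f=manip.grab_frame(n); cv2.imwrite(f"pics/{n}0.png",f["pixels"][:,:,::-1])
    np.savez(f"pics/{n}0.npz",**f); print(n,f["fx"],f["cx"],f["cy"],np.round(f["world_from_camera"],3).tolist())
E
```

```text
0.0 [ 207.72894349 -694.10937238  230.42917436] [-1.79912331e+02  8.30239026e-03  1.66666282e+01] [ 0.98587105 -0.05272446  0.62178798] 1.0020306831981085
top 411.0209648449738 323.9757333971569 196.86095083057572 [[-0.021, -0.996, 0.088, 400.616], [-1.0, 0.022, 0.01, 73.382], [-0.012, -0.087, -0.996, 1507.986], [0.0, 0.0, 0.0, 1.0]]
scene 361.31987043459816 325.21166595113993 204.23594102587083 [[0.816, -0.427, 0.39, 157.865], [-0.578, -0.62, 0.531, -425.71], [0.015, -0.658, -0.753, 800.206], [0.0, 0.0, 0.0, 1.0]]
```

View pics/top0.png

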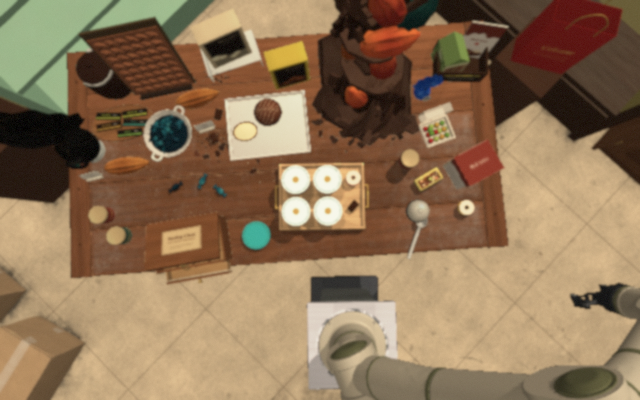

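View pics/scene0.png

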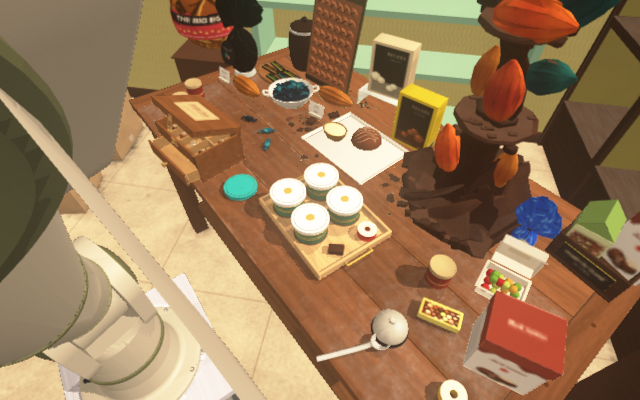

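The top view shows the four white lids at about (295,179), (327,179), (295,211) and (327,211). The things that could be taken for a lid are the turquoise disc (256,235), the spool (353,177), the white jar item (466,207) and the ladle bowl (418,210). I choose the four white lids on the tray.

```bash
cat > h.py <<'E'
import numpy as np,cv2
def ray(f,u,v):
    T=f["world_from_camera"]; d=T[:3,:3]@np.array([(u-f["cx"])/f["fx"],(v-f["cy"])/f["fy"],1]); return T[:3,3],d/np.linalg.norm(d)
def plane(f,u,v,z):
    o,d=ray(f,u,v); return o+d*(z-o[2])/d[2]
def blobs(f,box,amin=100):
    x0,y0,x1,y1=box; im=f["pixels"]; hsv=cv2.cvtColor(im,cv2.COLOR_RGB2HSV)
    m=((hsv[...,1]<75)&(hsv[...,2]>185)).astype(np.uint8); k=np.zeros_like(m);k[y0:y1,x0:x1]=m[y0:y1,x0:x1]
    out=[]
    for c in cv2.findContours(k,cv2.RETR_EXTERNAL,cv2.CHAIN_APPROX_NONE)[0]:
        h=cv2.convexHull(c)
        if cv2.contourArea(h)>amin: out.append((cv2.minEnclosingCircle(h),cv2.fitEllipse(h),cv2.boundingRect(h)))
    return out
E
python3 - <<'E'
from h import *
t=dict(np.load("pics/top0.npz"));s=dict(np.load("pics/scene0.npz"))
for c,e,b in blobs(t,(278,163,346,230)):
    print("top",np.round(c,1) if 0 else c,np.round(e[0],1),np.round(e[1],1),plane(t,*e[0],73).round(1))
for c,e,b in blobs(s,(255,155,375,250)):
    print("scene",np.round(e[0],1),np.round(e[1],1),b,plane(s,*e[0],73).round(1))
a=cv2.resize(t["pixels"][155:240,265:380],None,fx=5,fy=5,interpolation=2)
cv2.imwrite("pics/crop1.png",a[:,:,::-1])
E
```

```text
top ((295.5, 211.07142639160156), 14.802539825439453) [295.5 211. ] [29.1 29.4] [479.3 188.4  73. ]
top ((327.3780517578125, 210.3780517578125), 14.74485969543457) [327.5 210.5] [28.9 29.3] [478.8  76.6  73. ]
top ((327.0, 178.71739196777344), 14.658288955688477) [327.  178.7] [28.8 29.2] [590.5  75.6  73. ]
top ((295.0, 179.0), 14.560319900512695) [295.1 179. ] [28.3 29. ] [592.2 188.2  73. ]
scene [366.9 228.4] [15.3 19. ] (358, 221, 17, 16) [574.8 -39.3  73. ]
scene [309.8 218.3] [32.4 38.8] (291, 203, 39, 32) [474.1  70.   73. ]
scene [344.2 199.9] [30.  37.1] (326, 186, 37, 29) [586.1  70.6  73. ]
scene [287.6 192. ] [28.8 36.7] (270, 178, 36, 29) [475.6 182.2  73. ]
scene [321.  175.7] [26.9 34.9] (304, 163, 35, 27) [587.8 182.8  73. ]
scene [347.9 151.5] [44.8 72.6] (324, 155, 51, 30) [716.6 223.1  73. ]
```

View pics/crop1.png

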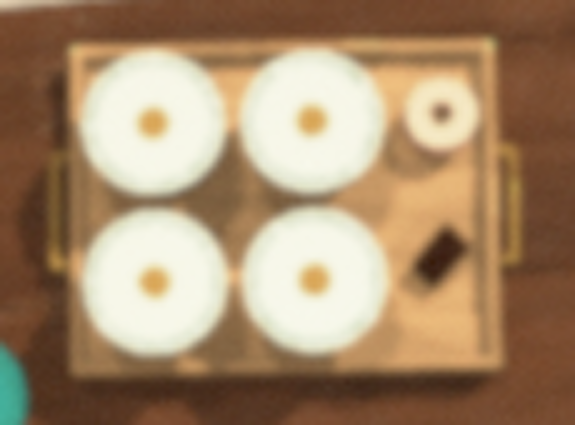

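The crop confirms four white lids with gold knob dots, 112 mm apart, which matches the layout given. The spool and chocolate are on the right. Now I approach with the fingers shut.

apply_moves --increments '[{"delta_rot": [0,0,0],"offset": [45,35,20],"jaw": -1},{"delta_rot": [0,0,0],"offset": [90,70,35],"jaw": -1},{"delta_rot": [0,0,0],"offset": [130,110,50],"jaw": -1},{"delta_rot": [0,0,0],"offset": [170,155,50],"jaw": -1},{"delta_rot": [0,0,0],"offset": [210,200,50],"jaw": -1}]'

```text
time_s: 0.72
tool_pos: [418.9, -493.0, 281.2]
ee_rot: [-180.0, 0.0, 16.7]
contact_force: [0.3, -0.6, 0.6]
opening: -0.003
finger_force: 0.0
```

apply_moves --increments '[{"delta_rot": [0,0,0],"offset": [25,55,0],"jaw": -1},{"delta_rot": [0,0,0],"offset": [45,110,0],"jaw": -1},{"delta_rot": [0,0,0],"offset": [60,170,0],"jaw": -1},{"delta_rot": [0,0,0],"offset": [75,230,0],"jaw": -1},{"delta_rot": [0,0,0],"offset": [90,290,0],"jaw": -1}]'

```text
time_s: 1.35
tool_pos: [508.0, -202.6, 281.2]
ee_rot: [-180.0, 0.0, 16.7]
contact_force: [1.2, -0.5, 0.3]
opening: -0.005
finger_force: 0.0
```

apply_moves --increments '[{"delta_rot": [0,0,0],"offset": [-5,60,0],"jaw": -1},{"delta_rot": [0,0,0],"offset": [-15,120,0],"jaw": -1},{"delta_rot": [0,0,0],"offset": [-25,180,0],"jaw": -1},{"delta_rot": [0,0,0],"offset": [-29,230,-30],"jaw": -1},{"delta_rot": [0,0,0],"offset": [-29,244,-85],"jaw": -1}]'

```text
time_s: 1.98
tool_pos: [479.9, 43.0, 197.0]
ee_rot: [-180.0, -0.3, 16.9]
contact_force: [0.9, -1.6, -0.4]
opening: -0.004
finger_force: 0.0
```

apply_moves --increments '[{"delta_rot": [0,0,0],"offset": [0,0,-50],"jaw": -1},{"delta_rot": [0,0,0],"offset": [0,0,-90],"jaw": -1},{"delta_rot": [0,0,0],"offset": [0,0,-108],"jaw": -1},{"delta_rot": [0,0,0],"offset": [0,0,-113],"jaw": -1},{"delta_rot": [0,0,0],"offset": [0,0,-115],"jaw": -1}]'

```text
time_s: 2.6
tool_pos: [479.1, 39.5, 81.4]
ee_rot: [180.0, -0.0, 16.7]
contact_force: [-0.1, 0.1, 0.6]
opening: 0.005
finger_force: 0.0
```

apply_moves --increments '[{"delta_rot": [0,0,0],"offset": [0,0,-1],"jaw": -1},{"delta_rot": [0,0,0],"offset": [0,0,-2],"jaw": -1},{"delta_rot": [0,0,0],"offset": [0,0,-3],"jaw": -1},{"delta_rot": [0,0,0],"offset": [0,0,-4],"jaw": -1},{"delta_rot": [0,0,0],"offset": [0,0,-5],"jaw": -1}]'

```text
time_s: 3.22
tool_pos: [478.9, 39.4, 76.3]
ee_rot: [180.0, -0.0, 16.7]
contact_force: [-0.3, -0.4, 0.4]
opening: -0.002
finger_force: 0.0
```

apply_moves --increments '[{"delta_rot": [0,0,0],"offset": [0,0,-1],"jaw": -1},{"delta_rot": [0,0,0],"offset": [0,0,-1],"jaw": -1}]'

```text
time_s: 3.48
tool_pos: [478.8, 39.4, 75.2]
ee_rot: [-180.0, 0.0, 16.7]
contact_force: [0.2, -0.7, 0.4]
opening: 0.001
finger_force: 0.0
```

apply_moves --increments '[{"delta_rot": [0,0,0],"offset": [0,0,-1],"jaw": -1},{"delta_rot": [0,0,0],"offset": [0,0,-2],"jaw": -1}]'

```text
time_s: 3.72
tool_pos: [478.9, 39.5, 73.2]
ee_rot: [-180.0, -0.0, 16.7]
contact_force: [-0.2, 0.5, 0.1]
opening: -0.002
finger_force: 0.0
```

apply_moves --increments '[{"delta_rot": [0,0,0],"offset": [0,0,-1],"jaw": -1},{"delta_rot": [0,0,0],"offset": [0,0,-1],"jaw": -1}]'

```text
time_s: 3.98
tool_pos: [478.8, 39.5, 72.2]
ee_rot: [-180.0, 0.0, 16.7]
contact_force: [-1.0, 0.3, 0.5]
opening: -0.002
finger_force: 0.0
```

apply_moves --increments '[{"delta_rot": [0,0,0],"offset": [0,0,-1],"jaw": -1},{"delta_rot": [0,0,0],"offset": [0,0,-1],"jaw": -1}]'

```text
time_s: 4.22
tool_pos: [478.9, 39.5, 71.5]
ee_rot: [180.0, -0.0, 16.7]
contact_force: [0.5, 0.4, 5.2]
opening: -0.001
finger_force: 2.2
```

apply_moves --increments '[{"delta_rot": [0,0,0],"offset": [0,0,-0.5],"jaw": -1},{"delta_rot": [0,0,0],"offset": [0,0,-0.5],"jaw": -1}]'

```text
time_s: 4.47
tool_pos: [478.9, 39.4, 71.3]
ee_rot: [180.0, -0.0, 16.7]
contact_force: [-2.2, 0.2, 10.7]
opening: -0.002
finger_force: 5.0
```

B (479,77) holds 10 N without giving, so it is sound. Next is C.

apply_moves --increments '[{"delta_rot": [0,0,0],"offset": [0,0,20],"jaw": -1},{"delta_rot": [0,0,0],"offset": [55,0,20],"jaw": -1},{"delta_rot": [0,0,0],"offset": [112,0,20],"jaw": -1},{"delta_rot": [0,0,0],"offset": [112,0,10],"jaw": -1},{"delta_rot": [0,0,0],"offset": [112,0,8],"jaw": -1}]'

```text
time_s: 5.1
tool_pos: [589.4, 39.2, 77.7]
ee_rot: [-180.0, 0.2, 16.7]
contact_force: [-0.6, 0.7, 0.2]
opening: -0.001
finger_force: 0.0
```

apply_moves --increments '[{"delta_rot": [0,0,0],"offset": [0,0,-1],"jaw": -1},{"delta_rot": [0,0,0],"offset": [0,0,-2],"jaw": -1}]'

```text
time_s: 5.35
tool_pos: [590.1, 39.5, 76.9]
ee_rot: [-180.0, 0.0, 16.7]
contact_force: [0.3, 0.2, 0.1]
opening: -0.0
finger_force: 0.0
```

apply_moves --increments '[{"delta_rot": [0,0,0],"offset": [0,0,-1],"jaw": -1},{"delta_rot": [0,0,0],"offset": [0,0,-1],"jaw": -1}]'

```text
time_s: 5.6
tool_pos: [590.8, 39.5, 75.9]
ee_rot: [180.0, -0.0, 16.7]
contact_force: [-0.4, -0.2, 0.1]
opening: -0.001
finger_force: 0.0
```

apply_moves --increments '[{"delta_rot": [0,0,0],"offset": [0,0,-1],"jaw": -1},{"delta_rot": [0,0,0],"offset": [0,0,-1],"jaw": -1}]'

```text
time_s: 5.85
tool_pos: [590.8, 39.4, 74.7]
ee_rot: [-180.0, 0.0, 16.7]
contact_force: [1.0, -0.4, -0.1]
opening: -0.002
finger_force: 0.0
```

apply_moves --increments '[{"delta_rot": [0,0,0],"offset": [0,0,-1],"jaw": -1},{"delta_rot": [0,0,0],"offset": [0,0,-1],"jaw": -1}]'

```text
time_s: 6.1
tool_pos: [590.8, 39.4, 73.7]
ee_rot: [-180.0, 0.0, 16.7]
contact_force: [0.0, -0.5, 0.7]
opening: 0.002
finger_force: 0.0
```

apply_moves --increments '[{"delta_rot": [0,0,0],"offset": [0,0,-1],"jaw": -1},{"delta_rot": [0,0,0],"offset": [0,0,-1],"jaw": -1}]'

```text
time_s: 6.35
tool_pos: [590.9, 39.4, 72.7]
ee_rot: [180.0, 0.0, 16.7]
contact_force: [0.2, 0.2, -0.1]
opening: -0.002
finger_force: 0.1
```

apply_moves --increments '[{"delta_rot": [0,0,0],"offset": [0,0,-1],"jaw": -1},{"delta_rot": [0,0,0],"offset": [0,0,-1],"jaw": -1}]'

```text
time_s: 6.6
tool_pos: [590.8, 39.4, 71.7]
ee_rot: [180.0, 0.0, 16.7]
contact_force: [-0.1, 0.4, 0.2]
opening: -0.002
finger_force: 0.1
```

apply_moves --increments '[{"delta_rot": [0,0,0],"offset": [0,0,-0.5],"jaw": -1},{"delta_rot": [0,0,0],"offset": [0,0,-0.5],"jaw": -1}]'

```text
time_s: 6.85
tool_pos: [590.9, 39.4, 71.2]
ee_rot: [180.0, 0.0, 16.7]
contact_force: [-0.1, -0.1, 0.9]
opening: 0.001
finger_force: 0.1
```

apply_moves --increments '[{"delta_rot": [0,0,0],"offset": [0,0,-1],"jaw": -1},{"delta_rot": [0,0,0],"offset": [0,0,-1],"jaw": -1}]'

```text
time_s: 7.1
tool_pos: [590.8, 39.4, 70.2]
ee_rot: [-180.0, 0.0, 16.7]
contact_force: [-0.0, -0.3, 0.8]
opening: -0.001
finger_force: 0.1
```

apply_moves --increments '[{"delta_rot": [0,0,0],"offset": [0,0,-1],"jaw": -1},{"delta_rot": [0,0,0],"offset": [0,0,-1],"jaw": -1}]'

```text
time_s: 7.35
tool_pos: [590.9, 39.4, 69.2]
ee_rot: [180.0, -0.0, 16.7]
contact_force: [-0.1, -0.6, -0.3]
opening: -0.001
finger_force: 0.3
```

```bash
python3 - <<'E'
from h import *
from station import manip
f=manip.grab_frame("scene")
a=cv2.resize(f["pixels"][140:260,250:400],None,fx=5,fy=5,interpolation=2)
cv2.imwrite("pics/crop2.png",a[:,:,::-1])
E
```

```text
(no output)
```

View pics/crop2.png

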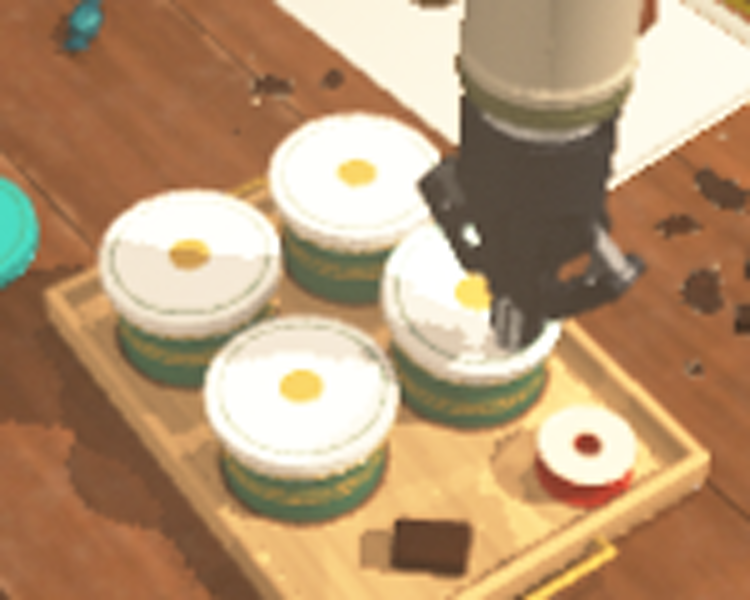

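The fingertip is on lid C near its edge, at crop (510,340). The lid has followed about 4 mm with almost no force, so it is rocking. I press until it resists.

apply_moves --increments '[{"delta_rot": [0,0,0],"offset": [0,0,-1],"jaw": -1},{"delta_rot": [0,0,0],"offset": [0,0,-2],"jaw": -1}]'

```text
time_s: 7.65
tool_pos: [591.1, 39.5, 68.1]
ee_rot: [180.0, -0.0, 16.7]
contact_force: [-2.7, -0.8, 17.5]
opening: 0.003
finger_force: 8.3
```

apply_moves --increments '[{"delta_rot": [0,0,0],"offset": [0,0,-1],"jaw": -1},{"delta_rot": [0,0,0],"offset": [0,0,-1],"jaw": -1}]'

```text
time_s: 7.9
tool_pos: [591.2, 39.5, 67.9]
ee_rot: [180.0, -0.1, 16.7]
contact_force: [-4.1, -0.2, 20.5]
opening: 0.001
finger_force: 9.7
```

apply_moves --increments '[{"delta_rot": [0,0,0],"offset": [0,0,-0.5],"jaw": -1},{"delta_rot": [0,0,0],"offset": [0,0,-0.5],"jaw": -1}]'

```text
time_s: 8.15
tool_pos: [591.2, 39.5, 67.7]
ee_rot: [180.0, -0.1, 16.7]
contact_force: [-4.5, -1.5, 23.7]
opening: 0.004
finger_force: 11.6
```

apply_moves --increments '[{"delta_rot": [0,0,0],"offset": [0,0,8],"jaw": -1},{"delta_rot": [0,0,0],"offset": [0,0,20],"jaw": -1},{"delta_rot": [0,0,0],"offset": [0,36,20],"jaw": -1},{"delta_rot": [0,0,0],"offset": [0,36,14],"jaw": -1},{"delta_rot": [0,0,0],"offset": [0,36,13],"jaw": -1}]'

```text
time_s: 8.78
tool_pos: [590.5, 75.1, 78.5]
ee_rot: [180.0, 0.1, 16.7]
contact_force: [-0.3, 0.2, 0.6]
opening: -0.001
finger_force: 0.0
```

apply_moves --increments '[{"delta_rot": [0,0,0],"offset": [0,0,-1],"jaw": -1},{"delta_rot": [0,0,0],"offset": [0,0,-1],"jaw": -1}]'

```text
time_s: 9.02
tool_pos: [590.8, 74.6, 77.7]
ee_rot: [180.0, 0.0, 16.6]
contact_force: [0.0, -0.3, -0.2]
opening: -0.001
finger_force: 0.0
```

apply_moves --increments '[{"delta_rot": [0,0,0],"offset": [0,0,-1],"jaw": -1},{"delta_rot": [0,0,0],"offset": [0,0,-1],"jaw": -1}]'

```text
time_s: 9.28
tool_pos: [590.8, 75.2, 76.7]
ee_rot: [180.0, 0.0, 16.6]
contact_force: [1.0, 0.7, -0.8]
opening: 0.0
finger_force: 0.0
```

apply_moves --increments '[{"delta_rot": [0,0,0],"offset": [0,0,-1],"jaw": -1},{"delta_rot": [0,0,0],"offset": [0,0,-1],"jaw": -1}]'

```text
time_s: 9.52
tool_pos: [590.8, 75.4, 75.7]
ee_rot: [-180.0, 0.0, 16.7]
contact_force: [-0.2, 0.5, 0.7]
opening: 0.001
finger_force: 0.0
```

apply_moves --increments '[{"delta_rot": [0,0,0],"offset": [0,0,-1],"jaw": -1},{"delta_rot": [0,0,0],"offset": [0,0,-1],"jaw": -1}]'

```text
time_s: 9.78
tool_pos: [590.8, 75.4, 74.7]
ee_rot: [180.0, 0.0, 16.7]
contact_force: [0.9, 0.1, -0.0]
opening: 0.004
finger_force: 0.0
```

apply_moves --increments '[{"delta_rot": [0,0,0],"offset": [0,0,-1],"jaw": -1},{"delta_rot": [0,0,0],"offset": [0,0,-1],"jaw": -1}]'

```text
time_s: 10.02
tool_pos: [590.9, 75.4, 73.7]
ee_rot: [180.0, 0.0, 16.7]
contact_force: [0.1, -0.0, 0.6]
opening: -0.001
finger_force: 0.0
```

apply_moves --increments '[{"delta_rot": [0,0,0],"offset": [0,0,-1],"jaw": -1},{"delta_rot": [0,0,0],"offset": [0,0,-1],"jaw": -1}]'

```text
time_s: 10.28
tool_pos: [591.0, 75.5, 73.3]
ee_rot: [180.0, -0.0, 16.7]
contact_force: [-1.9, -0.6, 5.6]
opening: 0.002
finger_force: 3.2
```

apply_moves --increments '[{"delta_rot": [0,0,0],"offset": [0,0,-1],"jaw": -1},{"delta_rot": [0,0,0],"offset": [0,0,-1],"jaw": -1}]'

```text
time_s: 10.52
tool_pos: [591.0, 75.5, 72.5]
ee_rot: [180.0, -0.0, 16.7]
contact_force: [-2.2, -0.5, 8.5]
opening: -0.005
finger_force: 4.4
```

The centre touches at about 73.4 mm, while the edge went down to 68. C is the loose one, so I press it home.

apply_moves --increments '[{"delta_rot": [0,0,0],"offset": [0,0,-1],"jaw": -1},{"delta_rot": [0,0,0],"offset": [0,0,-2],"jaw": -1},{"delta_rot": [0,0,0],"offset": [0,0,-3],"jaw": -1},{"delta_rot": [0,0,0],"offset": [0,0,-4],"jaw": -1}]'

```text
time_s: 11.02
tool_pos: [591.0, 75.4, 68.6]
ee_rot: [180.0, -0.0, 16.7]
contact_force: [-1.5, -0.3, 10.6]
opening: -0.0
finger_force: 5.3
```

apply_moves --increments '[{"delta_rot": [0,0,0],"offset": [0,0,-1],"jaw": -1},{"delta_rot": [0,0,0],"offset": [0,0,-2],"jaw": -1}]'

```text
time_s: 11.28
tool_pos: [591.0, 75.5, 66.7]
ee_rot: [180.0, -0.0, 16.7]
contact_force: [-2.0, -0.7, 13.0]
opening: 0.001
finger_force: 6.6
```

apply_moves --increments '[{"delta_rot": [0,0,0],"offset": [0,0,-1],"jaw": -1},{"delta_rot": [0,0,0],"offset": [0,0,-1],"jaw": -1}]'

```text
time_s: 11.52
tool_pos: [591.0, 75.5, 66.4]
ee_rot: [180.0, -0.1, 16.7]
contact_force: [-4.6, -0.1, 19.6]
opening: -0.001
finger_force: 9.9
```

apply_moves --increments '[{"delta_rot": [0,0,0],"offset": [0,0,-1],"jaw": -1},{"delta_rot": [0,0,0],"offset": [0,0,-1],"jaw": -1}]'

```text
time_s: 11.78
tool_pos: [591.0, 75.5, 66.3]
ee_rot: [180.0, -0.1, 16.7]
contact_force: [-6.8, -1.8, 30.4]
opening: -0.001
finger_force: 14.9
```

The lid went down 7 mm and then stopped firmly, so it is home. I lift straight off.

apply_moves --increments '[{"delta_rot": [0,0,0],"offset": [0,0,2],"jaw": -1},{"delta_rot": [0,0,0],"offset": [0,0,10],"jaw": -1},{"delta_rot": [0,0,0],"offset": [0,0,50],"jaw": -1},{"delta_rot": [0,0,0],"offset": [0,0,110],"jaw": -1},{"delta_rot": [0,0,0],"offset": [0,0,160],"jaw": -1}]'

```text
time_s: 12.4
tool_pos: [590.9, 75.4, 225.9]
ee_rot: [-180.0, -0.0, 16.7]
contact_force: [0.4, 0.3, -0.5]
opening: -0.002
finger_force: 0.0
```

apply_moves --increments '[{"delta_rot": [0,0,0],"offset": [0,-60,0],"jaw": -1},{"delta_rot": [0,0,0],"offset": [0,-120,0],"jaw": -1},{"delta_rot": [0,0,0],"offset": [0,-180,20],"jaw": -1},{"delta_rot": [0,0,0],"offset": [0,-200,20],"jaw": -1},{"delta_rot": [0,0,0],"offset": [0,-200,20],"jaw": -1}]'

```text
time_s: 13.02
tool_pos: [590.6, -125.9, 243.7]
ee_rot: [180.0, 0.0, 16.5]
contact_force: [-1.0, 0.7, 0.0]
opening: -0.001
finger_force: 0.0
```

```bash
python3 - <<'E'
from h import *
from station import manip
f=manip.grab_frame("scene")
a=cv2.resize(f["pixels"][140:260,250:400],None,fx=5,fy=5,interpolation=2)
cv2.imwrite("pics/crop3.png",a[:,:,::-1])
s=manip.sense();print(s["time_s"],s["tool_pos"],s["contact_force"])
E
```

```text
13.075 [ 590.65441951 -123.76409812  243.42799279] [-0.25851021 -0.12352057  1.03416481]
```

View pics/crop3.png

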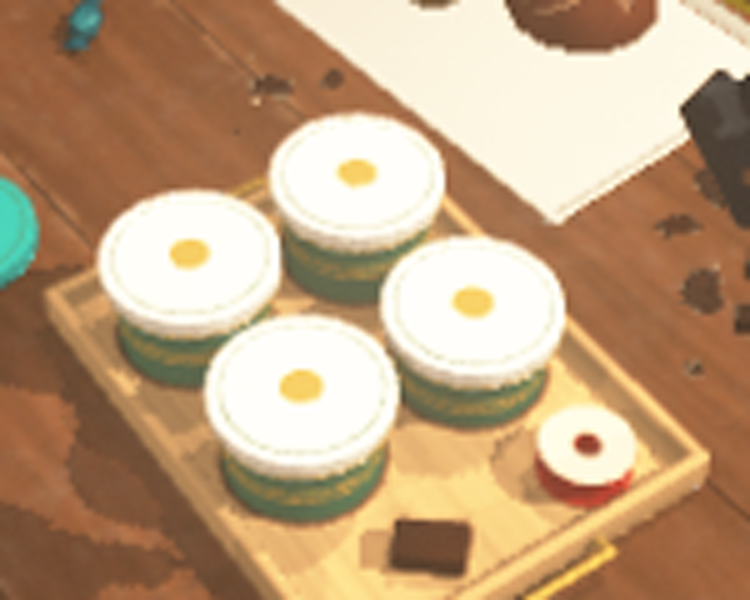

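All four lids look level on their tins, with C at crop (473,312), and the spool and chocolate have not moved. I check numerically that C stayed down.

```bash
python3 - <<'E'
from h import *
from station import manip
n=manip.grab_frame("scene"); o=dict(np.load("pics/scene0.npz"))
for f in (o,n):
    h=cv2.cvtColor(f["pixels"],cv2.COLOR_RGB2HSV).astype(int)
    r=[]
    for u,v in ((310,217),(344,200),(287,191),(321,174)):
        s=h[v-8:v+9,u-10:u+11]; w=np.clip(s[...,1]-60,0,None)*((s[...,0]>10)&(s[...,0]<32)); yy,xx=np.mgrid[v-8:v+9,u-10:u+11]
        r.append((round((w*xx).sum()/w.sum(),2),round((w*yy).sum()/w.sum(),2)))
    print(r)
T=np.linalg.inv(n["world_from_camera"])
for z in (73,66):
    p=T@np.array([591,76,z,1]); print(n["fx"]*p[0]/p[2]+n["cx"],n["fy"]*p[1]/p[2]+n["cy"])
E
```

```text
[(np.float64(309.72), np.float64(216.67)), (np.float64(344.25), np.float64(198.24)), (np.float64(287.33), np.float64(190.18)), (np.float64(320.88), np.float64(173.97))]
[(np.float64(309.72), np.float64(216.68)), (np.float64(344.14), np.float64(199.92)), (np.float64(287.34), np.float64(190.18)), (np.float64(320.88), np.float64(173.98))]
344.4003624193454 197.91990842107407
344.2593237798573 199.63955983473386
```

C moved down 1.7 px, which is what 7 mm should give, and the other lids have not changed.

```bash
python3 -c "
from station import manip
print(manip.finish_job())"
```

```text
the job is handed in; nothing more can be done
None
```

The loose lid was the one at about (591, 76) mm: it rocked when pressed at the edge, I pressed it home (about 7 mm down, confirmed in the camera image), the other three lids have not moved, and the job is handed in (no verdict was returned).

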